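# Spin-check the welding turntable and stop it on the band

## Task

Check that the welding turntable runs free and set it for the next weld: with the fingertips, flick its red-capped stud so that the grey wheel spins, and let it run on its own, untouched, for at least three seconds. Then, while it is still turning, press a fingertip on the wheel itself (not on the stud) to brake it to a stop with the red pointer within the yellow band, and take the hand away, leaving the wheel at rest there. Do not pinch or grasp anything, and leave the things lying about where they are.

Things in the scene. Friction and masses are not known exactly. Their poses are not given: they have to be found in the camera images.
- turntable: Blue fixed foot that carries the wheel, 72 mm high; origin on the wheel's axis at the table top. Its bearing is free: the wheel (about 2.6 kg) left alone slows gently (by about 0.12 rad/s each second) and stops by itself some 10 to 20 s after a brisk flick. A press of 3 to 6 N on the wheel's top face stops it almost at once; lifting off may start it drifting slightly for a second.
- wheel: Level grey-painted steel wheel, diameter 250 mm, 14 mm thick, turning either way without end. Origin on its vertical axis at its underside (z = 0.072); top face at z = 0.086. Its x axis points to the middle of the yellow band, the stud is on its -x side. Between flange and stud, from 45 to 104 mm radius, the top face is bare and flat.
- stud_mid (a point): Upright steel flick stud with a red cap, fixed on the wheel's top face at 110 mm radius, exactly opposite the middle of the yellow band: diameter 12 mm, 25 mm high. This point is on its axis, 12 mm above the wheel's top face. A sideways push of 1 to 3 N on it spins the wheel.
- band_mid (a point): Middle of the yellow band, on the wheel's rim (125 mm radius) at the height of the top face. The band is painted on the top face and the rim's edge, covering 22 degrees to either side of this point.
- pointer_tip (a point): Tip of the red pointer, which is fixed to the blue foot just outside the rim, 129 mm from the axis, flush with the wheel's top face (z = 0.086). It points at the axis. Behind the tip it runs outwards to 180 mm from the axis.
- stub_mid (a point): Centre of the copper stub (diameter 48 mm, its top 35 mm above the wheel's top face), 18 mm above that face, on the axis. It stands in a bright steel work flange (diameter 90, 10 mm high, six small bolt heads 5 mm higher); both are fixed on the wheel and turn with it.
- hammer: Bystander, to be left alone: chipping hammer lying flat, 260 mm, wooden handle; origin under its middle.
- brush: Bystander, to be left alone: wire brush lying flat, 220 mm, wooden handle, near the turntable; origin under its middle.
- wrench: Bystander, to be left alone: steel wrench lying flat beyond the turntable, 180 mm; origin under its middle.
- spray: Bystander, to be left alone: white and yellow spray can, diameter 56, height 150 mm; origin at the centre of its underside.
- tin: Bystander, to be left alone: open aluminium tin, diameter 72, height 75 mm; origin at the centre of its underside.
- square: Bystander, to be left alone: red magnetic welding square, L-shaped on a 90 x 90 mm steel plate, 20 mm high, beside the turntable; origin at the centre of its underside.
- offcut: Bystander, to be left alone: dark steel angle offcut, 120 x 40 x 40 mm; origin at the centre of its underside.

How it is judged:
On the way, in this order (a step that is already met when the one before it is completed fails the run):
1. the wheel spins freely, untouched by the robot, for three seconds (angular speed of wheel above 0.25 rad/s and contact force between each of the fingers, the arm and wheel below 0.05 N), for 3 s.
2. a fingertip touches the wheel itself, not the stud, while the wheel is still turning (contact force between the fingers and wheel above 0.2 N and contact force between the fingers and flick_stud below 0.05 N and angular speed of wheel above 0.08 rad/s).
3. the wheel is stopped under the pressing fingertip, the pointer within the yellow band (horizontal distance between band_mid and pointer_tip below 0.048 m and angular speed of wheel below 0.05 rad/s and contact force between the fingers and wheel above 0.5 N and contact force between the fingers and flick_stud below 0.05 N), for 0.1 s.
At the end, for the whole second after the job is handed in: The wheel is at rest with the pointer within the yellow band (within 22 degrees of its middle), and all bystanders are within 20 mm of where they stood (horizontal distance between band_mid and pointer_tip below 0.048 m and angular speed of wheel below 0.05 rad/s and distance of each of hammer, brush, wrench, spray, tin, square, offcut from where it was at the start of the episode below 0.02 m); the robot touches nothing.
It fails at once if a bystander is moved or lifted by more than 20 mm (distance of any of hammer, brush, wrench, spray, tin, square, offcut from where it was at the start of the episode above 0.02 m).
It fails at once if the stud or the stub is taken between the fingers (distance between the grasp point and stud_mid below 0.011 m or distance between the grasp point and stub_mid below 0.018 m).
It also fails if it takes over 72 s, if anything falls off the work surface, if the arm or the gripper's body presses on something with over 40 N, if the wrist force passes 120 N, or if a joint passes its speed limit or range.

## Robot

A 7-joint arm with a two-finger parallel gripper is mounted at the origin on the work surface. World frame = base frame: x ahead of the robot, y to its left, z up, the work surface at z = 0. Lengths are in m, angles in rad, forces in N, time in s.
With the tool pointing down it reaches from about 0.425 to 0.925 m from the base axis. Payload 6.8 kg.
Tool frame: the origin (TCP) lies at the very end of the fingers, on their centre line; the grasp point (between the pads) lies 19 mm behind it; y points along the fingers, z is the direction in which the jaws open and shut, and the axes are right-handed (so a half turn about y gives the same grasp; the last joint's range is limited). The gripper opens to 85 mm and grips with 20 to 120 N. Pads are 22 mm wide; open, the fingers measure 114 mm over their backs; the gripper's body (76 mm by 85 mm) begins 54 mm behind the grasp point. The pads swing forward as they close: fully open they stand 13 mm farther back than shut.
Start: joints at [-1.411, 0.477, 0.022, 1.555, -0.011, 1.109, -0.083], TCP at [0.179, 0.651, 0.231] pointing down, gripper open.
Joint ranges: [-2.96, 2.96], [-0.34, 2.1], [-1.41, 1.46], [0.24, 2.44], [-1.37, 4.51], [0.17, 1.92], [-2.96, 2.96]. Speed limits (rad/s): [2.39, 2.39, 3.14, 3.14, 3.14, 3.14, 3.14].

## Interface

Orientations are given as a rotation vector (axis times angle).
In Python, from bench import r gives the robot as it stands.
- The arm moves only by the tool drive_tool, never from a script. Its argument "series" is a list of rows, each a list of 7 numbers: the shift along the tool's x, y, z in mm, then the turn, a rotation vector about the tool's x, y, z in degrees, then the finger opening in mm, from 0 to 85.4. In form: [[tx, ty, tz, wx, wy, wz, grip], ...]. A call has 1 to 5 rows; each row is the pose to reach, as a shift and turn from the pose measured when the call began, along the tool's axes at that moment; what a row does not reach only later rows make up. A row lasts 1/10 s, in which the tool goes at most 50 mm and 8.59 degrees, less where a joint would pass 70% of its speed; a pose out of reach is approached as far as the arm can. A call with a gripper value outside its range is refused whole. The fingers move at their own pace and stop on an object; "squeeze" is the grip in N (left out, the last holds). Time passes only in rows, so rows that repeat a pose let the fingers close. It gives the time, the measured TCP pose, the force and the opening at its end, in the units of the state.
- r.get_obs(): the state, without advancing time (a new reading comes with each control period).
- r.grab_frame(name): name is "scene" or "top"; returns a dict with "frame" (400x640x3 uint8, blue, green, red), "intrinsics" (3x3 intrinsics, pixels), "rvec" (rotation vector, rad) and "tvec" (3), from world to camera coordinates, as OpenCV has them. Camera axes: x right, y down, z forward; pixel columns grow to the right and rows downward; lengths in m; the calibration is good to about 2 mm. A picture is of the moment at which its call begins. There is no depth.
- r.hand_in(): hands the job in, once; it reports no verdict.
The state is a dict: "clock": time; "joints": joint angles; "qvel": joint speeds; "tau": joint torques, N m; "tcp_pos": TCP position; "orientation": TCP orientation; "contact_force": force on the tool from outside, world axes, zero at the start; "moment": the same for the moment, N m; "grip_width": finger opening in m.
Only numpy, scipy, OpenCV 4.12 (cv2) and the standard library are available. Lean on these libraries where they do the work, as an engineer would, in place of code of your own. Each camera call takes 0.05 s, during which the arm holds its last target.

## Working session

There is one attempt and no reset: what is moved stays moved. The work goes in short steps, Python scripts to look and compute and a tool call to move; the robot and the scene stay as the last step left them, time stands still between calls to the robot, and variables do not carry over. Pictures are saved under pics/ and viewed, and the job is handed in when it is done.

Besides the shell and the picture viewer there is one more tool, called as name([rows], argument=value, ...), one row to a line, values as JSON. drive_tool: Moves the arm, as the interface text tells. Its arguments: {"type":"object","properties":{"series":{"type":"array","items":{"type":"array","items":{"type":"number"}}},"squeeze":{"type":"number"}},"required":["series"]}

```bash
ls; mkdir -p pics
python3 - <<'E'
from bench import r
import cv2
o=r.get_obs(); print(o)
for n in("scene","top"):
    f=r.grab_frame(n); cv2.imwrite(f"pics/{n}0.png",f["frame"]); print(n,f["intrinsics"],f["rvec"],f["tvec"])
print(r.get_obs()["clock"])
E
```

```text
pics
{'clock': 0.0, 'joints': array([-1.41112097,  0.47782577,  0.02233495,  1.5564756 , -0.01150834,
        1.10934491, -0.0831489 ]), 'qvel': array([-0.00014494,  0.00145464, -0.00125032, -0.00105591,  0.00334591,
        0.00091247, -0.00186144]), 'tau': array([ 5.86964543e-04, -5.96447504e+01,  1.60813618e+00, -2.81209338e+01,
        1.24651377e-02,  9.11392010e-03, -1.44073613e-05]), 'tcp_pos': array([0.17844319, 0.65034091, 0.23029825]), 'orientation': array([-1.56247851,  0.21036962, -0.21017696]), 'contact_force': array([-0.76400208, -0.3698545 , -0.9634103 ]), 'moment': array([-0.04436233,  0.0193973 , -0.04903648]), 'grip_width': 0.08541761308885129}
scene [[437.94368529   0.         313.83171633]
 [  0.         437.94368529 204.24577017]
 [  0.           0.           1.        ]] [ 1.07332362  2.60582935 -0.75587278] [ 0.39864455 -0.2952721   1.56231259]
top [[405.57967115   0.         318.73171868]
 [  0.         405.57967115 202.64033428]
 [  0.           0.           1.        ]] [ 2.19412428 -2.16751112  0.11546904] [-0.00394415  0.60057588  1.38901054]
0.1
```

View pics/scene0.png

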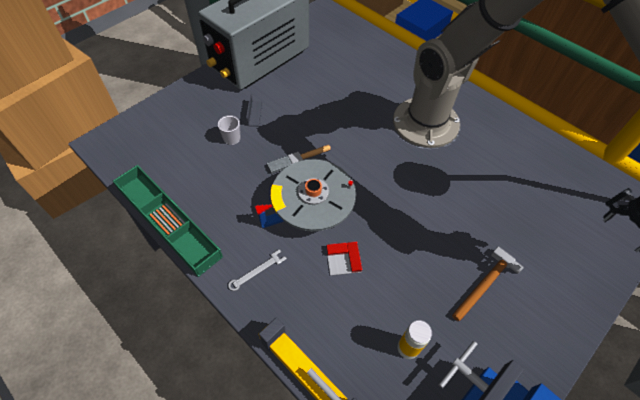

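View pics/top0.png

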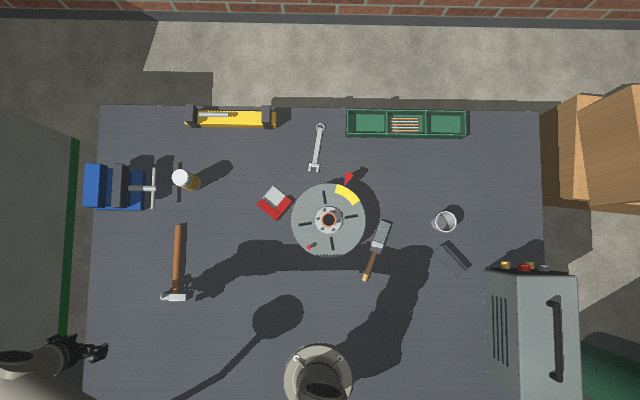

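The top view shows the wheel centred near (329,219), with the band at about (347,195), the pointer at (348,178), and the red stud at (310,246). The brush lies right of the wheel, the square is to its left, and the wrench is beyond. Next I'll measure these.

```bash
cat > h.py <<'E'
import numpy as np, cv2
from bench import r
from scipy.spatial.transform import Rotation as R
def ray(f,uv,z):
    K=np.array(f["intrinsics"]);Rm=cv2.Rodrigues(np.array(f["rvec"]))[0];t=np.array(f["tvec"]).ravel()
    c=-Rm.T@t; d=(Rm.T@np.linalg.inv(K)@np.c_[np.atleast_2d(uv),np.ones(len(np.atleast_2d(uv)))].T).T
    return c+d*((z-c[2])/d[:,2])[:,None]
def proj(f,P):
    return cv2.projectPoints(np.atleast_2d(np.float64(P)),np.array(f["rvec"]),np.array(f["tvec"]),np.array(f["intrinsics"]),None)[0][:,0]
def blobs(f,name,amin=4):
    h=cv2.cvtColor(f["frame"],cv2.COLOR_BGR2HSV);H,S,V=cv2.split(h)
    m={"red":((H<8)|(H>172))&(S>150)&(V>70),"yellow":(H>20)&(H<32)&(S>150)&(V>100),"copper":(H>5)&(H<16)&(S>110)&(V>80)}[name]
    n,l,s,c=cv2.connectedComponentsWithStats(m.astype(np.uint8))
    return [(c[i],s[i],l==i) for i in range(1,n) if s[i,4]>=amin]
E
python3 - <<'E'
from h import *
np.set_printoptions(precision=4,suppress=True)
for n in("top","scene"):
    f=r.grab_frame(n)
    for col,z in(("red",.086),("yellow",.086),("copper",.121)):
        for c,s,m in blobs(f,col):
            p=ray(f,c,z)[0]
            if np.hypot(p[0]-.6,p[1])<.35: print(n,col,c,s,p, ray(f,c,.111)[0] )
    b=f["frame"][150:300,260:420] if n=="top" else f["frame"][130:290,220:400]
    cv2.imwrite(f"pics/{n}_crop.png",cv2.resize(b,None,fx=4,fy=4,interpolation=cv2.INTER_CUBIC)[:600,:720])
E
```

```text
top red [347.3939 177.2273] [344 172   9  14  66] [ 0.6825 -0.0915  0.086 ] [ 0.6785 -0.0894  0.111 ]
top red [274.3481 207.3687] [257 196  35  24 339] [0.5774 0.1522 0.086 ] [0.5754 0.1498 0.111 ]
top red [308.5 247. ] [307 246   4   3   8] [0.4471 0.0364 0.086 ] [0.4476 0.0361 0.111 ]
top yellow [273.5179 118.875 ] [272 112   4  16  56] [0.8799 0.1616 0.086 ] [0.8723 0.159  0.111 ]
top yellow [346.8976 193.5659] [335 184  25  21 205] [ 0.627  -0.0901  0.086 ] [ 0.6241 -0.088   0.111 ]
top copper [328.2941 219.0588] [322 212  14  15  51] [ 0.5388 -0.0271  0.121 ] [ 0.5393 -0.0274  0.111 ]
scene red [350.2353 182.5294] [348 181   5   5  17] [0.439  0.0284 0.086 ] [0.4535 0.039  0.111 ]
scene red [262.1091 207.7455] [255 204  17  11 110] [ 0.6853 -0.0893  0.086 ] [ 0.6941 -0.0759  0.111 ]
scene red [347.1538 253.0173] [327 242  35  30 520] [0.6173 0.1805 0.086 ] [0.6277 0.1876 0.111 ]
scene yellow [276.4509 197.2473] [270 184  16  28 275] [ 0.6316 -0.0872  0.086 ] [ 0.6416 -0.0739  0.111 ]
scene copper [313.0515 152.2062] [301 146  25  12  97] [ 0.4566 -0.1119  0.121 ] [ 0.4508 -0.1176  0.111 ]
scene copper [312.9371 188.979 ] [305 179  17  18 143] [ 0.5522 -0.0163  0.121 ] [ 0.5473 -0.0212  0.111 ]
```

View pics/top_crop.png

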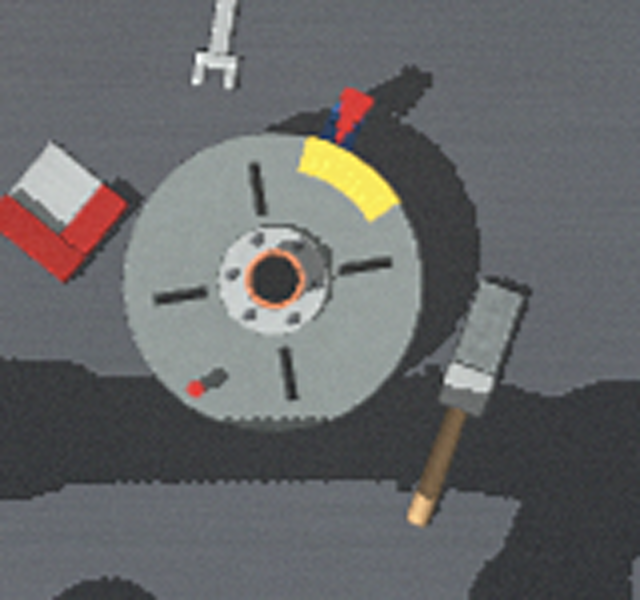

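View pics/scene_crop.png

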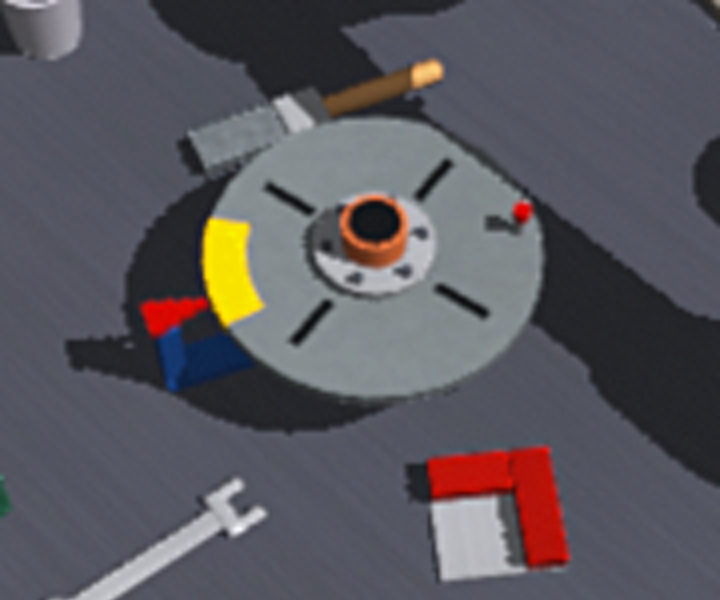

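The pointer sits at about -23° from the axis centre and the stud at 144°. I'll refine the centre, then plan the tool motion.

```bash
cat >> h.py <<'E'
def go(p):
    o=r.get_obs(); M=R.from_rotvec(o["orientation"])
    return M.inv().apply(np.array(p)-o["tcp_pos"])*1000
E
python3 - <<'E'
from h import *
np.set_printoptions(precision=4,suppress=True)
f=r.grab_frame("top");h=cv2.cvtColor(f["frame"],cv2.COLOR_BGR2HSV)
# bare wheel + band pixels
m=((h[...,1]<40)&(h[...,2]>105)&(h[...,2]<190)).astype(np.uint8)
for c,s,mm in blobs(f,"yellow"):
    if s[4]>150: m|=mm.astype(np.uint8)
w=np.zeros_like(m);w[165:275,270:385]=1
m=cv2.morphologyEx(m*w,cv2.MORPH_OPEN,np.ones((5,5)))
cs=max(cv2.findContours(m,0,1)[0],key=cv2.contourArea)
e=cv2.fitEllipse(cv2.convexHull(cs)); print(e)
P=ray(f,cv2.convexHull(cs)[:,0].astype(float),.086)
A=np.c_[2*P[:,:2],np.ones(len(P))];x=np.linalg.lstsq(A,(P[:,:2]**2).sum(1),rcond=None)[0]
print("circle",x[:2],np.sqrt(x[2]+x[:2]@x[:2]), ray(f,e[0],.086))
C=x[:2]
for n in("top","scene"):
    f=r.grab_frame(n)
    for col,z in(("red",.086),("red",.110),("yellow",.086)):
        for c,s,mm in blobs(f,col):
            d=ray(f,c,z)[0][:2]-C
            if np.hypot(*d)<.17: print(n,col,z,np.hypot(*d),np.degrees(np.arctan2(d[1],d[0])))
o=r.get_obs();print(R.from_rotvec(o["orientation"]).as_matrix(),o["tcp_pos"],o["clock"])
print(go([.40,.33,.2]))
E
```

```text
((317.755859375, 203.7133331298828), (93.94519805908203, 110.93672943115234), 139.34556579589844)
circle [0.5888 0.0084] 0.17572677365571812 [[0.5915 0.0074 0.086 ]]
top red 0.086 0.13685624662270227 -46.90214110506192
top red 0.086 0.1444020781973319 94.59996002197599
top red 0.086 0.14417199305668077 168.57891410653454
top red 0.11 0.1328186979747088 -47.49226855743884
top red 0.11 0.1422669982604811 95.43616043354623
top red 0.11 0.1437226783078463 168.64917902315057
top yellow 0.086 0.10549325696068754 -68.74113675576346
scene red 0.086 0.15117532935195413 172.3809434418783
scene red 0.086 0.13729423212368455 -45.35918303315289
scene red 0.11 0.1391915305564955 167.4507113303722
scene red 0.11 0.13492033064025707 -38.96346361837411
scene yellow 0.086 0.10460385721827346 -65.8675475088063
[[ 0.9644 -0.0001  0.2646]
 [-0.2646 -0.0004  0.9644]
 [ 0.     -1.     -0.0004]] [0.1786 0.6508 0.2311] 0.35
[ 298.4225   31.1871 -250.7908]
```

The circle fit was contaminated by the square: it gave a radius of 0.176 where 0.125 is required. I'll redo it with a connected component.

Run:
```python
from h import *
np.set_printoptions(precision=4,suppress=True)
f=r.grab_frame("top");fr=f["frame"];h=cv2.cvtColor(fr,cv2.COLOR_BGR2HSV)
print(h[205,305],h[230,345],h[195,275],h[160,330])
ref=h[230,345].astype(int)
m=((abs(h[...,2].astype(int)-ref[2])<22)&(fr[...,1].astype(int)>fr[...,0])).astype(np.uint8)
for c,s,mm in blobs(f,"yellow"):
    if s[4]>150: m|=mm.astype(np.uint8)
m=cv2.morphologyEx(m,cv2.MORPH_OPEN,np.ones((3,3)))
n,l,s,c=cv2.connectedComponentsWithStats(m); i=l[230,345]; print(s[i],c[i])
hu=cv2.convexHull(max(cv2.findContours((l==i).astype(np.uint8),0,1)[0],key=cv2.contourArea))[:,0].astype(float)
P=ray(f,hu,.086)
A=np.c_[2*P[:,:2],np.ones(len(P))];x=np.linalg.lstsq(A,(P[:,:2]**2).sum(1),rcond=None)[0]
C=x[:2];print("circle",C,np.sqrt(x[2]+C@C))
for n in("top","scene"):
    f=r.grab_frame(n)
    for col,z in(("red",.086),("red",.110),("yellow",.086)):
        for c,s,mm in blobs(f,col):
            d=ray(f,c,z)[0][:2]-C
            if np.hypot(*d)<.17: print(n,col,z,np.hypot(*d),np.degrees(np.arctan2(d[1],d[0])))
```

```text
[ 83  15 154] [ 77  14 160] [ 90   4 204] [111  23 109]
[ 293  184   71   70 1755] [331.5385 215.0946]
circle [ 0.5436 -0.0302] 0.1183800844062898
top red 0.086 0.15181812960339933 -23.8169704905364
top red 0.086 0.1171813917746416 145.0723723610174
top red 0.11 0.14755971046667485 -23.690725180914026
top red 0.11 0.11669896592582378 145.06371864747757
top yellow 0.086 0.10254736978142634 -35.34801727509233
scene red 0.086 0.11988758945035205 150.74636253834998
scene red 0.086 0.15328431239706972 -22.571899816647523
scene red 0.11 0.11377204067510814 142.80031739503488
scene red 0.11 0.1568768378236096 -17.049844894926604
scene yellow 0.086 0.10481200136924546 -32.89221661796706
```

Combining the fits, the centre is about (0.539, -0.028), the stud about (0.450, 0.037), and the pointer at about -23.5°. The checks agree: the stud radius is 0.11, and band and stud are opposite each other. Now I'll close the fingers and move over.

drive_tool([
  [37, 4, -31, 0, 6, 0, 0],
  [75, 8, -63, 0, 12, 0, 0],
  [112, 12, -94, 0, 18, 0, 0],
  [149, 16, -125, 0, 24, 0, 0],
  [187, 20, -157, 0, 30, 0, 0],
], squeeze=20)

```text
clock: 1.0
tcp_pos: [0.3182, 0.4486, 0.2114]
orientation: [-1.479, 0.622, -0.622]
contact_force: [0.4, 0.3, -0.1]
grip_width: 0.0124
```

Run:
```python
from h import *
np.set_printoptions(precision=4,suppress=True)
o=r.get_obs();print(R.from_rotvec(o["orientation"]).as_matrix(),o["tcp_pos"],o["clock"],o["joints"],o["grip_width"])
print(go([.43,.30,.19]),go([.434,.011,.16]))
```

```text
[[ 0.7     0.0002  0.7141]
 [-0.7141  0.0008  0.7   ]
 [-0.0004 -1.      0.0007]] [0.3182 0.4486 0.2114] 1.0 [-1.2172  0.2929  0.1826  1.8891 -0.0641  0.9644 -0.2303] 0.012411611328369258
[184.378   21.3491 -24.1922] [ 393.5697   51.1169 -223.6658]
```

drive_tool([
  [46, 5, -6, 0, 0, 0, 0],
  [92, 10, -12, 0, 0, 0, 0],
  [138, 16, -18, 0, 0, 0, 0],
  [184, 21, -24, 0, 0, 0, 0],
  [218, 28, -60, 0, 0, 0, 0],
])

```text
clock: 1.5
tcp_pos: [0.4319, 0.2503, 0.1841]
orientation: [-1.475, 0.62, -0.625]
contact_force: [-0.6, -0.7, -0.1]
grip_width: -0.0
```

Run:
```python
from h import *
np.set_printoptions(precision=4,suppress=True)
o=r.get_obs();print(o["tcp_pos"],o["clock"],o["joints"],o["grip_width"])
print(go([.434,.011,.16]))
```

```text
[0.4319 0.2503 0.1841] 1.5 [-0.8936  0.2436  0.2835  2.0371 -0.0879  0.8668  0.2125] -2.01373862192621e-05
[ 172.6152   23.4565 -165.8905]
```

drive_tool([
  [34, 4, -33, 0, 0, 0, 0],
  [68, 8, -66, 0, 0, 0, 0],
  [102, 13, -99, 0, 0, 0, 0],
  [136, 18, -132, 0, 0, 0, 0],
  [173, 23, -166, 0, 0, 0, 0],
])

```text
clock: 2.0
tcp_pos: [0.4341, 0.0097, 0.1607]
orientation: [-1.474, 0.618, -0.625]
contact_force: [1.6, 0.2, 1.0]
grip_width: -0.0
```

Run:
```python
from h import *
np.set_printoptions(precision=4,suppress=True)
o=r.get_obs();print(o["tcp_pos"],o["clock"],o["joints"],o["grip_width"])
print(go([.434,.011,.115]),go([.434,.011,.094]))
for n in("top","scene"):
    f=r.grab_frame(n)
    b=f["frame"][150:300,240:420] if n=="top" else f["frame"][100:250,230:410]
    cv2.imwrite(f"pics/{n}_1.png",cv2.resize(b,None,fx=4,fy=4,interpolation=cv2.INTER_CUBIC))
```

```text
[0.4341 0.0097 0.1607] 2.0 [-0.5462  0.1734  0.427   2.204  -0.1058  0.776   0.7252] -3.506365058106781e-05
[-1.0767 45.7504  0.565 ] [-1.1128 66.75    0.4282]
```

View pics/top_1.png

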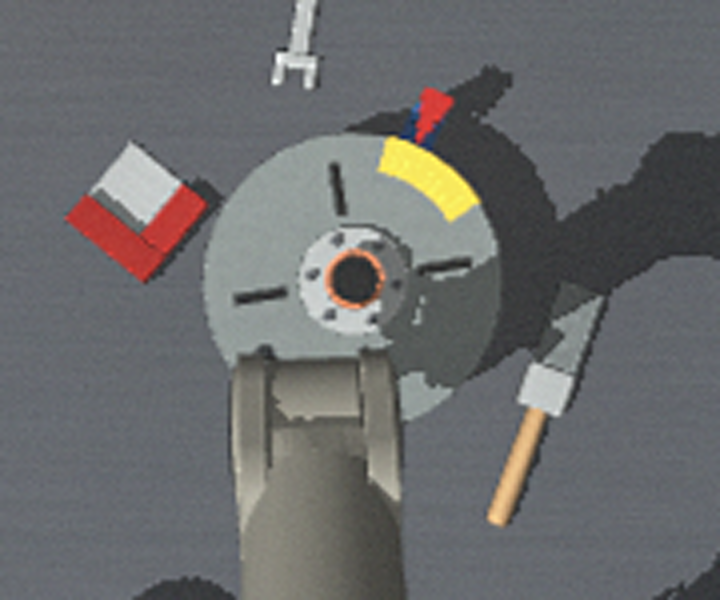

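View pics/scene_1.png

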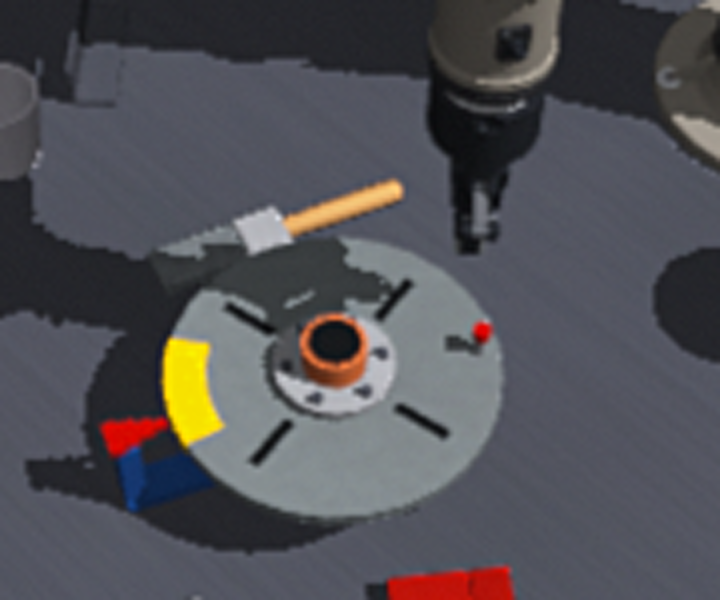

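The hand hovers right of the stud: the fingers are at scene crop (475,240) and the stud cap is at (482,330). The wheel hasn't moved. I'll lower beside the stud.

drive_tool([
  [-1, 23, 0, 0, 0, 0, 0],
  [-1, 46, 0, 0, 0, 0, 0],
  [-1, 60, 0, 0, 0, 0, 0],
  [-1, 67, 0, 0, 0, 0, 0],
  [-1, 67, 0, 0, 0, 0, 0],
])

```text
clock: 2.6
tcp_pos: [0.4326, 0.0057, 0.0929]
orientation: [-1.476, 0.628, -0.632]
contact_force: [0.9, 0.6, 0.3]
grip_width: 0.0003
```

Run:
```python
from h import *
np.set_printoptions(precision=4,suppress=True)
o=r.get_obs();print(o["tcp_pos"],o["clock"],o["joints"],o["contact_force"])
f=r.grab_frame("scene")
b=f["frame"][130:230,270:420]
cv2.imwrite(f"pics/s2.png",cv2.resize(b,None,fx=5,fy=5,interpolation=cv2.INTER_CUBIC))
M=R.from_rotvec(o["orientation"]).as_matrix();print(M)
for P in([.539,-.028,.086],[.45,.037,.111]): print(go(P),proj(f,P))
print(proj(f,o["tcp_pos"]))
```

```text
[0.4326 0.0057 0.0929] 2.6 [-0.4922  0.3053  0.3913  2.2584 -0.203   0.6063  0.8141] [0.9291 0.6081 0.256 ]
[[ 0.692   0.003   0.7219]
 [-0.7219  0.0006  0.692 ]
 [ 0.0016 -1.      0.0026]]
[97.6147  7.9234 53.0929] [[313.2258 190.8061]]
[-10.839  -17.3838  33.9005] [[350.5375 181.4315]]
[[346.2757 175.5867]]
```

View pics/s2.png

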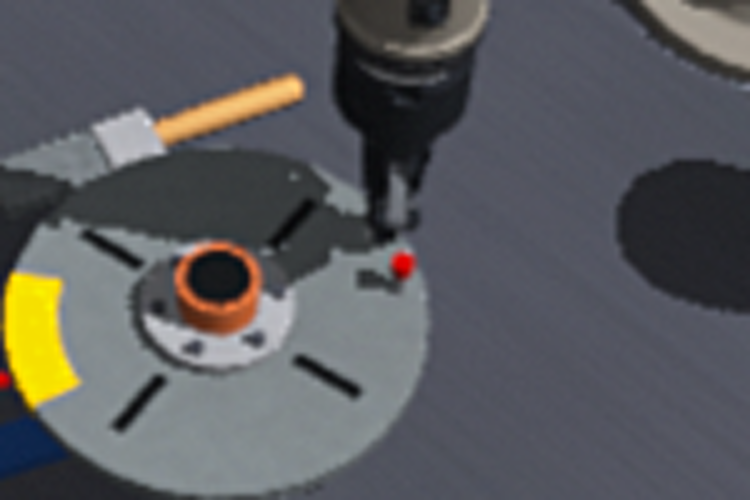

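The fingers are down beside the stud: scene crop fingers (385,230), cap (403,265). In tool axes the stud is at x -11, z +34 mm, so I'll flick along +z.

drive_tool([
  [-4, 0, 10, 0, 0, 0, 0],
  [-6, 0, 26, 0, 0, 0, 0],
  [-7, 0, 44, 0, 0, 0, 0],
  [-6, 0, 61, 0, 0, 0, 0],
  [-5, -20, 62, 0, 0, 0, 0],
])

```text
clock: 3.15
tcp_pos: [0.4761, 0.0557, 0.1131]
orientation: [-1.476, 0.624, -0.629]
contact_force: [-0.3, 0.0, 0.4]
grip_width: -0.0002
```

```bash
cat >> h.py <<'E'
C=np.array([.539,-.028])
def ang(tag=None):
    o=r.get_obs();t=o["clock"];f=r.grab_frame("scene");out=[]
    for col,z,off in(("red",.110,180),("yellow",.086,0)):
        for c,s,mm in blobs(f,col):
            d=ray(f,c,z)[0][:2]-C;rr=np.hypot(*d)
            a=np.degrees(np.arctan2(d[1],d[0]))
            if (col=="red" and .095<rr<.128 and s[4]<60) or (col=="yellow" and .08<rr<.13 and s[4]>20): out.append((col,int(s[4]),round(rr,3),round((a+off+180)%360-180,1)))
    print(round(t,3),out)
    if tag: cv2.imwrite(f"pics/{tag}.png",cv2.resize(f["frame"][100:260,220:420],None,fx=3.7,fy=3.7,interpolation=cv2.INTER_CUBIC))
    return t,out
E
python3 - <<'E'
from h import *
np.set_printoptions(precision=4,suppress=True)
ang("s3");ang()
o=r.get_obs();print(o["tcp_pos"],o["clock"],o["contact_force"]);print(go([.530,.047,.14]))
E
```

```text
3.15 [('red', 20, np.float64(0.112), np.float64(-75.9)), ('yellow', 232, np.float64(0.106), np.float64(-71.6))]
3.2 [('red', 18, np.float64(0.112), np.float64(-80.9)), ('yellow', 232, np.float64(0.106), np.float64(-76.9))]
[0.4775 0.0544 0.1157] 3.25 [-0.4881  0.1916  0.7195]
[ 41.8244 -23.8428  32.9066]
```

View pics/s3.png

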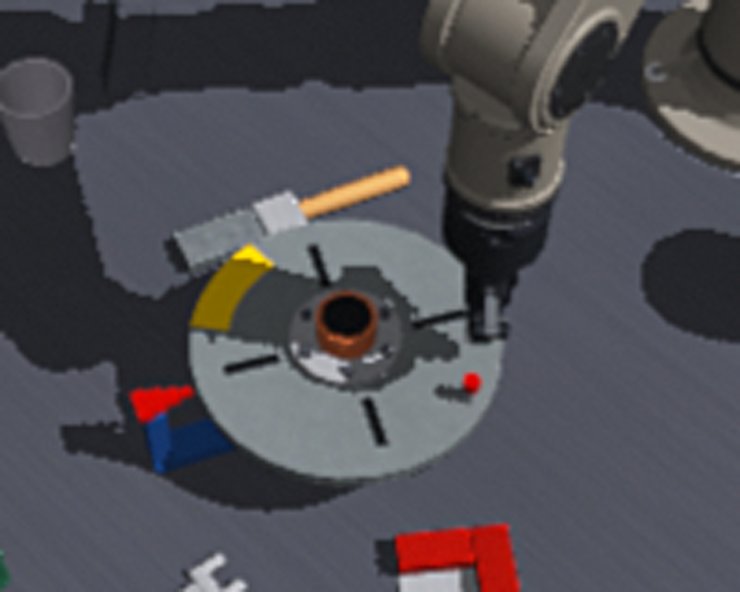

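The wheel spins clockwise at about 1.75 rad/s, with the stud cap already clear of the fingers at crop (472,382). Next I lift to a hover over the bare face.

drive_tool([
  [0, -20, 0, 0, 0, 0, 0],
  [20, -24, 16, 0, 0, 0, 0],
  [42, -24, 33, 0, 0, 0, 0],
  [42, -24, 33, 0, 0, 0, 0],
  [42, -24, 33, 0, 0, 0, 0],
])

```text
clock: 3.75
tcp_pos: [0.5305, 0.0475, 0.1398]
orientation: [-1.472, 0.622, -0.634]
contact_force: [-0.6, 0.3, -0.1]
grip_width: -0.0001
```

Run:
```python
from h import *
np.set_printoptions(precision=4,suppress=True)
ang()
o=r.get_obs();print(o["tcp_pos"],o["clock"],o["contact_force"]);print(go([.530,.047,.098]))
```

```text
3.75 [('red', 18, np.float64(0.115), np.float64(-134.6)), ('yellow', 198, np.float64(0.105), np.float64(-131.8))]
[0.5297 0.0475 0.1397] 3.8 [-1.4446 -0.7813  0.1409]
[ 0.3905 41.6691 -0.3883]
```

drive_tool([
  [0, 15, 0, 0, 0, 0, 0],
  [0, 30, 0, 0, 0, 0, 0],
  [0, 38, 0, 0, 0, 0, 0],
  [0, 38, 0, 0, 0, 0, 0],
  [0, 38, 0, 0, 0, 0, 0],
])

```text
clock: 4.3
tcp_pos: [0.5298, 0.0476, 0.1019]
orientation: [-1.473, 0.623, -0.633]
contact_force: [0.1, -0.2, 0.5]
grip_width: -0.0
```

Run:
```python
from h import *
ang("s4")
o=r.get_obs();print(o["tcp_pos"],o["clock"],o["contact_force"])
```

```text
4.3 [('red', 20, np.float64(0.114), np.float64(174.4)), ('yellow', 34, np.float64(0.113), np.float64(151.8))]
[0.53015869 0.04766318 0.10217219] 4.35 [ 0.50958437 -0.05397265 -0.07418582]
```

View pics/s4.png

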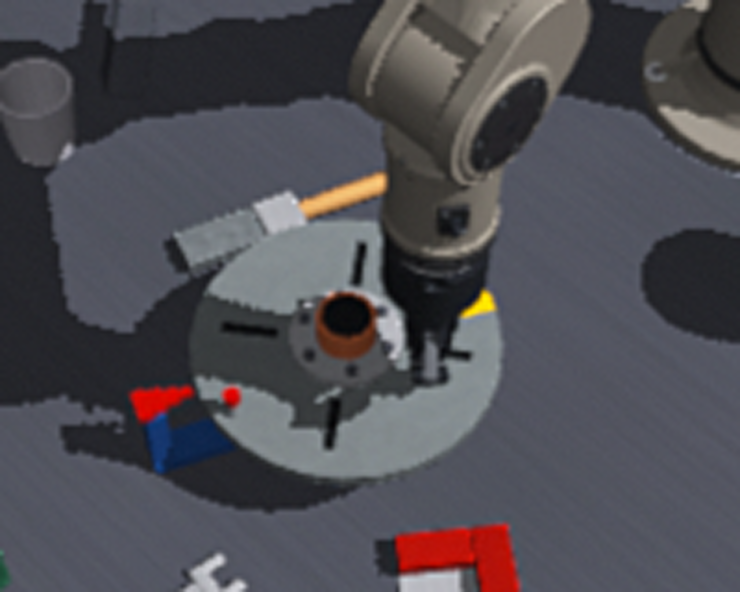

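drive_tool([
  [0, 0, 0, 0, 0, 0, 0],
  [0, 0, 0, 0, 0, 0, 0],
  [0, 0, 0, 0, 0, 0, 0],
  [0, 0, 0, 0, 0, 0, 0],
  [0, 0, 0, 0, 0, 0, 0],
])

```text
clock: 4.85
tcp_pos: [0.5302, 0.0477, 0.1022]
orientation: [-1.472, 0.622, -0.634]
contact_force: [-0.9, 0.1, 0.0]
grip_width: -0.0001
```

Run:
```python
from h import *
ang()
o=r.get_obs();print(o["tcp_pos"],o["clock"],o["contact_force"])
```

```text
4.85 [('red', 15, np.float64(0.109), np.float64(124.6)), ('yellow', 276, np.float64(0.109), np.float64(118.7))]
[0.53018565 0.04764162 0.10221337] 4.9 [-0.22616009  0.69684847  0.38507399]
```

drive_tool([
  [0, 0, 0, 0, 0, 0, 0],
  [0, 0, 0, 0, 0, 0, 0],
  [0, 0, 0, 0, 0, 0, 0],
  [0, 0, 0, 0, 0, 0, 0],
  [0, 0, 0, 0, 0, 0, 0],
])

```text
clock: 5.4
tcp_pos: [0.5302, 0.0476, 0.1022]
orientation: [-1.472, 0.622, -0.634]
contact_force: [-0.1, -0.9, 0.5]
grip_width: 0.0002
```

Run:
```python
from h import *
ang()
o=r.get_obs();print(o["tcp_pos"],o["clock"],o["contact_force"])
```

```text
5.4 [('red', 15, np.float64(0.105), np.float64(75.6)), ('yellow', 354, np.float64(0.114), np.float64(72.2))]
[0.53017675 0.04762597 0.10220019] 5.45 [-0.87798773  0.9752541  -0.09777294]
```

The fit shows it reaching the band at t≈6.6 s while still at about 80°/s. It will make one more turn and come past slower, at about 40°/s, so I'll brake then. I keep waiting.

drive_tool([
  [0, 0, 0, 0, 0, 0, 0],
  [0, 0, 0, 0, 0, 0, 0],
  [0, 0, 0, 0, 0, 0, 0],
  [0, 0, 0, 0, 0, 0, 0],
  [0, 0, 0, 0, 0, 0, 0],
])

```text
clock: 5.95
tcp_pos: [0.5302, 0.0477, 0.1022]
orientation: [-1.472, 0.622, -0.634]
contact_force: [-0.7, -0.2, 1.1]
grip_width: -0.0002
```

drive_tool([
  [0, 0, 0, 0, 0, 0, 0],
  [0, 0, 0, 0, 0, 0, 0],
  [0, 0, 0, 0, 0, 0, 0],
  [0, 0, 0, 0, 0, 0, 0],
  [0, 0, 0, 0, 0, 0, 0],
])

```text
clock: 6.45
tcp_pos: [0.5302, 0.0476, 0.1022]
orientation: [-1.472, 0.623, -0.634]
contact_force: [-0.3, 0.2, 1.1]
grip_width: 0.0
```

Run:
```python
from h import *
ang("s5")
o=r.get_obs();print(o["tcp_pos"],o["clock"],o["contact_force"])
```

```text
6.45 [('yellow', 291, np.float64(0.112), np.float64(-7.9))]
[0.5301721  0.0476342  0.10219908] 6.5 [-0.75724977  0.30633486 -0.34973375]
```

View pics/s5.png

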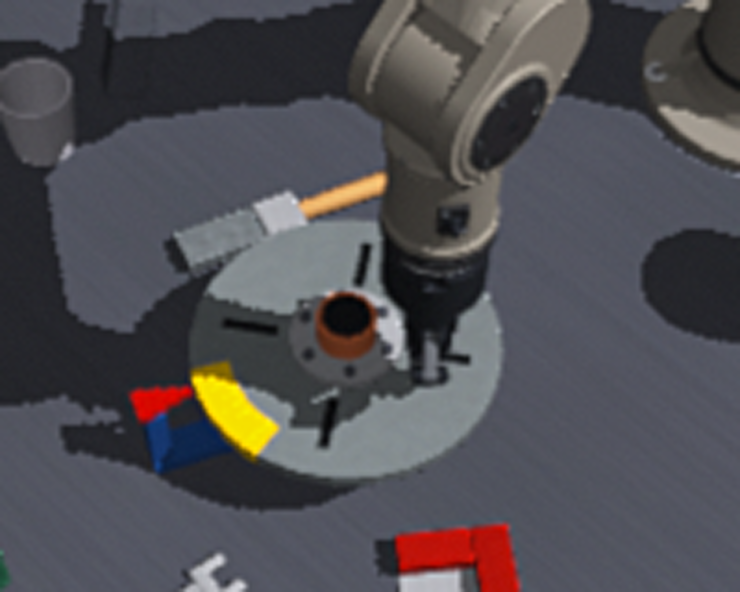

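The band's leading edge is just under the pointer (crop 195,392) at t=6.45, as predicted. The wheel is still running free, so I wait out the next turn.

drive_tool([
  [0, 0, 0, 0, 0, 0, 0],
  [0, 0, 0, 0, 0, 0, 0],
  [0, 0, 0, 0, 0, 0, 0],
  [0, 0, 0, 0, 0, 0, 0],
  [0, 0, 0, 0, 0, 0, 0],
])

```text
clock: 7.0
tcp_pos: [0.5302, 0.0476, 0.1022]
orientation: [-1.472, 0.622, -0.634]
contact_force: [-0.6, 0.5, 0.5]
grip_width: 0.0003
```

drive_tool([
  [0, 0, 0, 0, 0, 0, 0],
  [0, 0, 0, 0, 0, 0, 0],
  [0, 0, 0, 0, 0, 0, 0],
  [0, 0, 0, 0, 0, 0, 0],
  [0, 0, 0, 0, 0, 0, 0],
])

```text
clock: 7.5
tcp_pos: [0.5302, 0.0476, 0.1022]
orientation: [-1.472, 0.622, -0.634]
contact_force: [0.3, 0.9, 0.6]
grip_width: -0.0001
```

drive_tool([
  [0, 0, 0, 0, 0, 0, 0],
  [0, 0, 0, 0, 0, 0, 0],
  [0, 0, 0, 0, 0, 0, 0],
  [0, 0, 0, 0, 0, 0, 0],
  [0, 0, 0, 0, 0, 0, 0],
])

```text
clock: 8.0
tcp_pos: [0.5302, 0.0476, 0.1022]
orientation: [-1.472, 0.622, -0.634]
contact_force: [0.6, 0.4, -0.6]
grip_width: 0.0004
```

Run:
```python
from h import *
ang()
```

```text
8.0 [('red', 21, np.float64(0.115), np.float64(-118.3)), ('yellow', 224, np.float64(0.104), np.float64(-116.5))]
```

drive_tool([
  [0, 0, 0, 0, 0, 0, 0],
  [0, 0, 0, 0, 0, 0, 0],
  [0, 0, 0, 0, 0, 0, 0],
  [0, 0, 0, 0, 0, 0, 0],
  [0, 0, 0, 0, 0, 0, 0],
])

```text
clock: 8.55
tcp_pos: [0.5302, 0.0476, 0.1022]
orientation: [-1.472, 0.623, -0.634]
contact_force: [-0.7, 0.4, -0.6]
grip_width: 0.0001
```

drive_tool([
  [0, 0, 0, 0, 0, 0, 0],
  [0, 0, 0, 0, 0, 0, 0],
  [0, 0, 0, 0, 0, 0, 0],
  [0, 0, 0, 0, 0, 0, 0],
  [0, 0, 0, 0, 0, 0, 0],
])

```text
clock: 9.05
tcp_pos: [0.5302, 0.0476, 0.1022]
orientation: [-1.472, 0.622, -0.634]
contact_force: [-0.6, -0.6, 0.4]
grip_width: -0.0002
```

Run:
```python
from h import *
ang()
```

```text
9.05 [('red', 20, np.float64(0.114), np.float64(-176.7))]
```

A comparison over a full turn gives a stronger deceleration, about 8.3°/s² (0.145 rad/s²) where I had assumed 0.12. The wheel will probably stop short of the band on this turn. I keep watching, and if it stops I'll flick it again and let it run free again.

drive_tool([
  [0, 0, 0, 0, 0, 0, 0],
  [0, 0, 0, 0, 0, 0, 0],
  [0, 0, 0, 0, 0, 0, 0],
  [0, 0, 0, 0, 0, 0, 0],
  [0, 0, 0, 0, 0, 0, 0],
])

```text
clock: 9.6
tcp_pos: [0.5302, 0.0476, 0.1022]
orientation: [-1.472, 0.623, -0.634]
contact_force: [0.8, -0.9, 0.1]
grip_width: -0.0001
```

drive_tool([
  [0, 0, 0, 0, 0, 0, 0],
  [0, 0, 0, 0, 0, 0, 0],
  [0, 0, 0, 0, 0, 0, 0],
  [0, 0, 0, 0, 0, 0, 0],
  [0, 0, 0, 0, 0, 0, 0],
])

```text
clock: 10.1
tcp_pos: [0.5302, 0.0476, 0.1022]
orientation: [-1.472, 0.623, -0.634]
contact_force: [-0.0, -1.1, 0.4]
grip_width: -0.0003
```

Run:
```python
from h import *
ang()
```

```text
10.1 [('red', 18, np.float64(0.11), np.float64(131.5)), ('yellow', 272, np.float64(0.108), np.float64(126.1))]
```

drive_tool([
  [0, 0, 0, 0, 0, 0, 0],
  [0, 0, 0, 0, 0, 0, 0],
  [0, 0, 0, 0, 0, 0, 0],
  [0, 0, 0, 0, 0, 0, 0],
  [0, 0, 0, 0, 0, 0, 0],
])

```text
clock: 10.65
tcp_pos: [0.5302, 0.0476, 0.1022]
orientation: [-1.472, 0.622, -0.634]
contact_force: [0.0, 0.2, 0.1]
grip_width: -0.0002
```

drive_tool([
  [0, 0, 0, 0, 0, 0, 0],
  [0, 0, 0, 0, 0, 0, 0],
  [0, 0, 0, 0, 0, 0, 0],
  [0, 0, 0, 0, 0, 0, 0],
  [0, 0, 0, 0, 0, 0, 0],
])

```text
clock: 11.15
tcp_pos: [0.5302, 0.0476, 0.1022]
orientation: [-1.472, 0.622, -0.634]
contact_force: [-0.4, -0.9, 0.1]
grip_width: 0.0002
```

Run:
```python
from h import *
ang()
```

```text
11.15 [('red', 17, np.float64(0.106), np.float64(85.7)), ('yellow', 344, np.float64(0.114), np.float64(81.5))]
```

It may just coast into the band slowly. I keep following it in short steps.

drive_tool([
  [0, 0, 0, 0, 0, 0, 0],
  [0, 0, 0, 0, 0, 0, 0],
  [0, 0, 0, 0, 0, 0, 0],
  [0, 0, 0, 0, 0, 0, 0],
  [0, 0, 0, 0, 0, 0, 0],
])

```text
clock: 11.7
tcp_pos: [0.5302, 0.0477, 0.1022]
orientation: [-1.472, 0.622, -0.633]
contact_force: [0.1, -0.5, 0.2]
grip_width: -0.0001
```

drive_tool([
  [0, 0, 0, 0, 0, 0, 0],
  [0, 0, 0, 0, 0, 0, 0],
  [0, 0, 0, 0, 0, 0, 0],
  [0, 0, 0, 0, 0, 0, 0],
  [0, 0, 0, 0, 0, 0, 0],
])

```text
clock: 12.2
tcp_pos: [0.5302, 0.0476, 0.1022]
orientation: [-1.472, 0.623, -0.634]
contact_force: [-0.0, 0.7, 0.2]
grip_width: -0.0002
```

Run:
```python
from h import *
ang()
o=r.get_obs(); print(go([.530,.047,.088]))
```

```text
12.2 [('red', 19, np.float64(0.105), np.float64(48.3)), ('yellow', 366, np.float64(0.115), np.float64(47.8))]
[ 0.26561757 14.198596   -0.68196581]
```

drive_tool([
  [0, 0, 0, 0, 0, 0, 0],
  [0, 0, 0, 0, 0, 0, 0],
  [0, 0, 0, 0, 0, 0, 0],
  [0, 0, 0, 0, 0, 0, 0],
  [0, 0, 0, 0, 0, 0, 0],
])

```text
clock: 12.75
tcp_pos: [0.5302, 0.0477, 0.1022]
orientation: [-1.472, 0.622, -0.633]
contact_force: [-0.3, -0.2, -0.4]
grip_width: -0.0001
```

Run:
```python
from h import *
ang("s6")
```

```text
12.75 [('red', 15, np.float64(0.105), np.float64(32.7)), ('yellow', 352, np.float64(0.115), np.float64(33.5))]
```

View pics/s6.png

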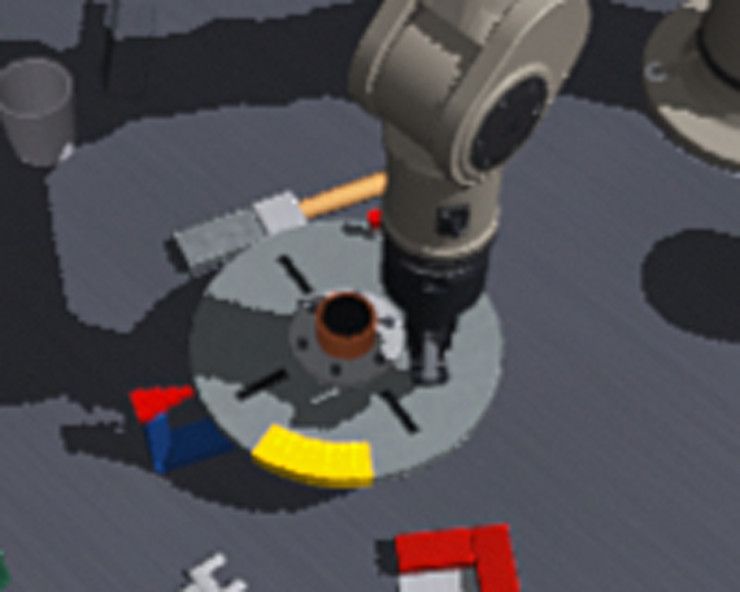

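The wheel is at +32° and 28°/s at t=12.75, with the band at crop (313,457) heading for the pointer at (190,392). It should just make it, so I lower the finger to just above the face while it runs.

drive_tool([
  [0, 4, 0, 0, 0, 0, 0],
  [0, 8, 0, 0, 0, 0, 0],
  [0, 11, 0, 0, 0, 0, 0],
  [0, 11, 0, 0, 0, 0, 0],
  [0, 11, 0, 0, 0, 0, 0],
])

```text
clock: 13.3
tcp_pos: [0.5302, 0.0476, 0.091]
orientation: [-1.472, 0.623, -0.633]
contact_force: [0.2, -0.2, -0.6]
grip_width: -0.0001
```

Run:
```python
from h import *
ang("s7")
o=r.get_obs();print(o["tcp_pos"],o["contact_force"])
```

```text
13.3 [('yellow', 330, np.float64(0.114), np.float64(20.1))]
[0.53030388 0.04763158 0.09117324] [-1.04405549 -0.28464748 -0.40351345]
```

drive_tool([
  [0, 0, 0, 0, 0, 0, 0],
  [0, 0, 0, 0, 0, 0, 0],
  [0, 0, 0, 0, 0, 0, 0],
  [0, 0, 0, 0, 0, 0, 0],
])

```text
clock: 13.75
tcp_pos: [0.5303, 0.0476, 0.0913]
orientation: [-1.472, 0.622, -0.634]
contact_force: [-0.2, -0.0, 0.9]
grip_width: -0.0002
```

Run:
```python
from h import *
ang("s8")
o=r.get_obs();print(o["tcp_pos"],o["contact_force"])
```

```text
13.75 [('yellow', 315, np.float64(0.113), np.float64(10.7))]
[0.53032812 0.04761215 0.09122308] [-0.17651459 -0.41047082  0.01061754]
```

View pics/s8.png

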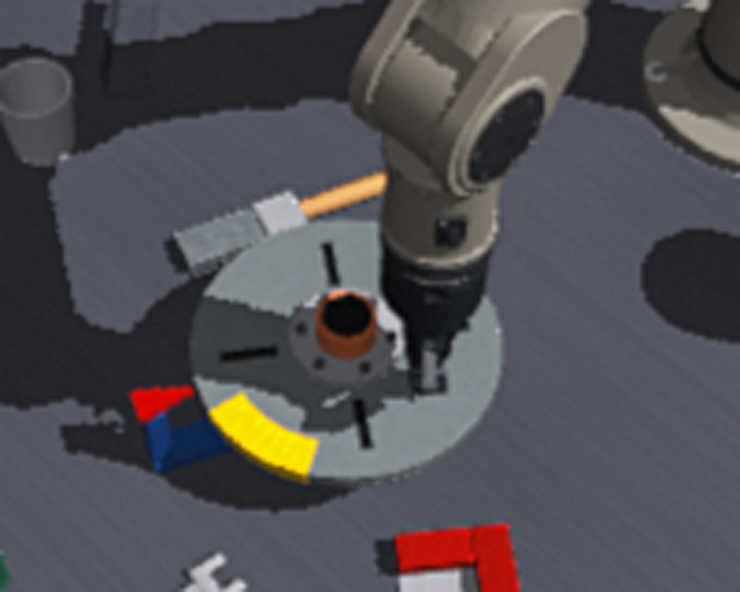

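drive_tool([
  [0, 0, 0, 0, 0, 0, 0],
  [0, 0, 0, 0, 0, 0, 0],
  [0, 0, 0, 0, 0, 0, 0],
  [0, 0, 0, 0, 0, 0, 0],
  [0, 0, 0, 0, 0, 0, 0],
])

```text
clock: 14.3
tcp_pos: [0.5303, 0.0477, 0.0912]
orientation: [-1.472, 0.622, -0.634]
contact_force: [0.2, 0.6, 0.5]
grip_width: -0.0002
```

Run:
```python
from h import *
ang("s9")
```

```text
14.3 [('yellow', 309, np.float64(0.112), np.float64(1.3))]
```

drive_tool([
  [0, 0, 0, 0, 0, 0, 0],
  [0, 0, 0, 0, 0, 0, 0],
  [0, 0, 0, 0, 0, 0, 0],
])

```text
clock: 14.65
tcp_pos: [0.5303, 0.0476, 0.0912]
orientation: [-1.472, 0.622, -0.634]
contact_force: [-0.5, 0.4, 0.3]
grip_width: -0.0002
```

Run:
```python
from h import *
ang("s10")
o=r.get_obs();print(o["tcp_pos"],o["contact_force"])
```

```text
14.65 [('yellow', 299, np.float64(0.112), np.float64(-3.5))]
[0.53033447 0.04764518 0.09121029] [-0.15195966  0.62931004 -0.12312423]
```

View pics/s10.png

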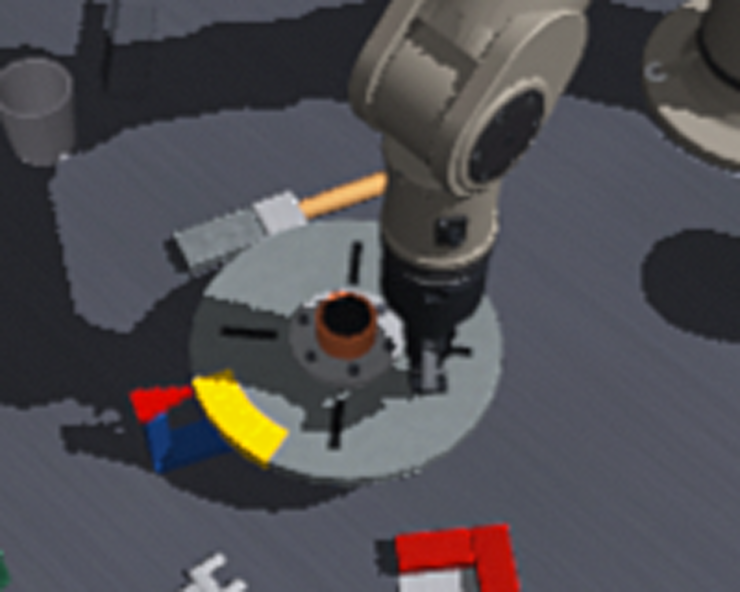

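The pointer (crop 192,392) is just inside the leading edge of the band (195,380), and the wheel is still moving at about 12°/s. I let it go 0.3 s further in, then press.

drive_tool([
  [0, 0, 0, 0, 0, 0, 0],
  [0, 0, 0, 0, 0, 0, 0],
  [0, 0, 0, 0, 0, 0, 0],
  [0, 4, 0, 0, 0, 0, 0],
  [0, 6.5, 0, 0, 0, 0, 0],
])

```text
clock: 15.2
tcp_pos: [0.5321, 0.0479, 0.086]
orientation: [-1.47, 0.62, -0.636]
contact_force: [-2.5, 0.7, 27.3]
grip_width: -0.0001
```

Run:
```python
from h import *
o=r.get_obs();print(o["clock"],o["tcp_pos"],o["contact_force"])
```

```text
15.2 [0.53209859 0.04792222 0.08596367] [-2.47850199  0.70209428 27.33314705]
```

Contact is made at 27 N with the face at z=0.086, as expected. I ease it a little and hold.

drive_tool([
  [0, 0.4, 0, 0, 0, 0, 0],
  [0, 0.4, 0, 0, 0, 0, 0],
  [0, 0.4, 0, 0, 0, 0, 0],
  [0, 0.4, 0, 0, 0, 0, 0],
])

```text
clock: 15.6
tcp_pos: [0.5329, 0.048, 0.0861]
orientation: [-1.469, 0.619, -0.637]
contact_force: [0.4, 0.1, 7.1]
grip_width: -0.0004
```

Run:
```python
from h import *
ang("s11");ang()
o=r.get_obs();print(o["clock"],o["tcp_pos"],o["contact_force"])
f=r.grab_frame("top");cv2.imwrite("pics/t11.png",cv2.resize(f["frame"][150:300,240:420],None,fx=4,fy=4,interpolation=cv2.INTER_CUBIC))
```

```text
15.6 [('yellow', 292, np.float64(0.111), np.float64(-11.4))]
15.65 [('yellow', 293, np.float64(0.111), np.float64(-11.4))]
15.7 [0.53296397 0.04798385 0.08610857] [-0.02162458  0.98403563  7.18077475]
```

View pics/s11.png

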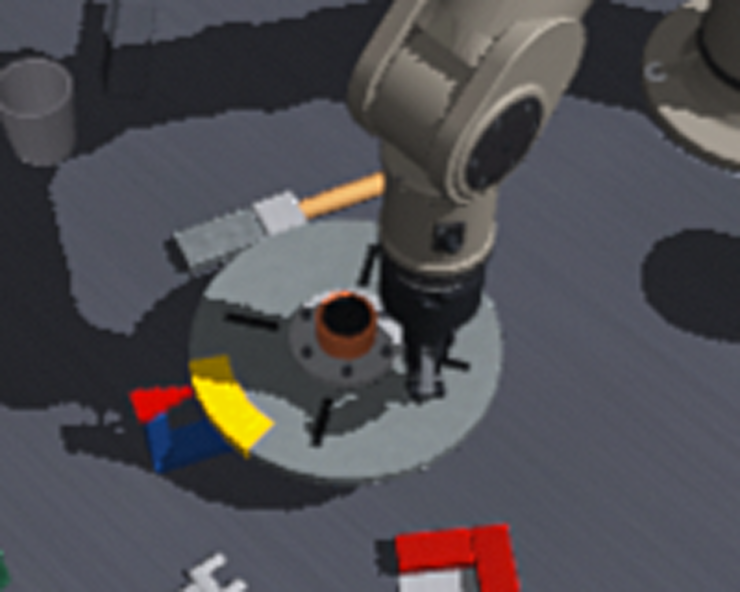

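View pics/t11.png

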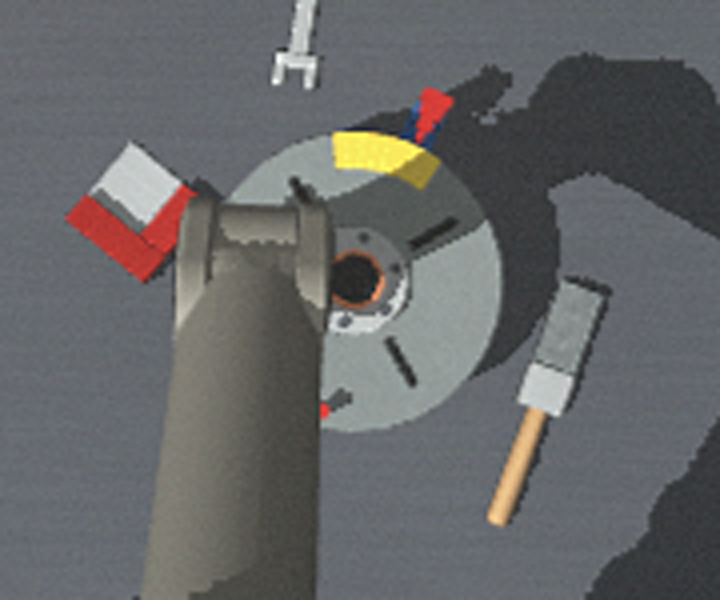

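The wheel is stopped under the finger at 7 N. In the top view the pointer tip (418,143) lies between the band edges (333,133) and (440,160), about 11° from the middle. Next I lift straight off.

drive_tool([
  [0, -2, 0, 0, 0, 0, 0],
  [0, -8, 0, 0, 0, 0, 0],
  [0, -25, 0, 0, 0, 0, 0],
  [0, -55, 0, 0, 0, 0, 0],
  [0, -85, 0, 0, 0, 0, 0],
])

```text
clock: 16.25
tcp_pos: [0.531, 0.0474, 0.1716]
orientation: [-1.47, 0.621, -0.636]
contact_force: [1.0, 0.0, -0.2]
grip_width: 0.0004
```

Run:
```python
from h import *
ang()
o=r.get_obs();print(o["tcp_pos"]);print(go([.50,.2,.22]))
```

```text
16.25 [('red', 9, np.float64(0.109), np.float64(-16.0)), ('yellow', 294, np.float64(0.111), np.float64(-10.7))]
[0.53399121 0.04752379 0.17653377]
[-133.10857828  -43.29355534   81.86259582]
```

Lifted, and the wheel has barely moved. I move the hand aside, then check that the wheel stays at rest.

drive_tool([
  [-15, -20, 8, 0, 0, 0, 0],
  [-45, -40, 25, 0, 0, 0, 0],
  [-80, -43, 48, 0, 0, 0, 0],
  [-120, -43, 72, 0, 0, 0, 0],
  [-133, -43, 82, 0, 0, 0, 0],
])

```text
clock: 16.8
tcp_pos: [0.4982, 0.2053, 0.2197]
orientation: [-1.465, 0.612, -0.634]
contact_force: [-0.6, -0.9, -0.5]
grip_width: 0.0003
```

drive_tool([
  [0, 0, 0, 0, 0, 0, 0],
  [0, 0, 0, 0, 0, 0, 0],
  [0, 0, 0, 0, 0, 0, 0],
  [0, 0, 0, 0, 0, 0, 0],
  [0, 0, 0, 0, 0, 0, 0],
])

```text
clock: 17.3
tcp_pos: [0.4986, 0.2038, 0.2198]
orientation: [-1.465, 0.614, -0.636]
contact_force: [0.1, -0.7, -0.4]
grip_width: -0.0001
```

Run:
```python
from h import *
ang()
f=r.grab_frame("top");cv2.imwrite("pics/t12.png",f["frame"])
cv2.imwrite("pics/t12c.png",cv2.resize(f["frame"][150:300,240:420],None,fx=4,fy=4,interpolation=cv2.INTER_CUBIC))
```

```text
17.3 [('red', 17, np.float64(0.107), np.float64(-15.6)), ('yellow', 282, np.float64(0.111), np.float64(-10.9))]
```

drive_tool([
  [0, 0, 0, 0, 0, 0, 0],
  [0, 0, 0, 0, 0, 0, 0],
  [0, 0, 0, 0, 0, 0, 0],
  [0, 0, 0, 0, 0, 0, 0],
  [0, 0, 0, 0, 0, 0, 0],
])

```text
clock: 17.9
tcp_pos: [0.4984, 0.2045, 0.2198]
orientation: [-1.465, 0.613, -0.635]
contact_force: [-0.0, 0.2, -0.3]
grip_width: 0.0
```

Run:
```python
from h import *
ang()
o=r.get_obs();print(o["tcp_pos"],o["contact_force"],o["qvel"].round(3))
```

```text
17.9 [('red', 17, np.float64(0.107), np.float64(-15.6)), ('yellow', 283, np.float64(0.111), np.float64(-10.8))]
[0.49839272 0.20451263 0.21975102] [-0.22875701  0.36901569 -1.05447753] [-0.    -0.     0.    -0.001 -0.    -0.001 -0.001]
```

View pics/t12c.png

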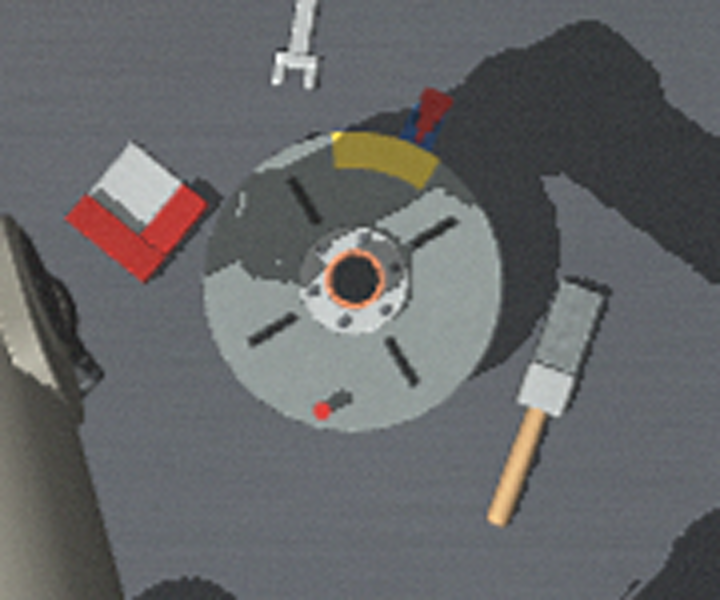

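View pics/t12.png

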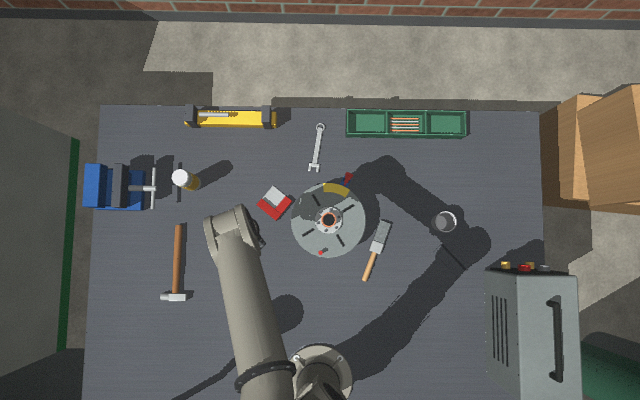

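The wheel is at rest (two readings 0.6 s apart agree to 0.1°). The pointer tip at crop (418,143) is inside the band, whose edges are (333,133) and (440,160), and nothing else has moved. Handing in.

Run:
```python
from bench import r
print(r.hand_in())
```

```text
the job is handed in; nothing more can be done
None
```

I flicked the stud with closed fingers, and the wheel ran free and untouched for about 12 s. I then braked it with one fingertip on the bare face, at about 75 mm radius, and took the hand away. The job is handed in at about 18 s on the clock; it gave no verdict.

**Flick and run:** The flick set the wheel turning at about 1.7 rad/s. It slowed by roughly 0.14 rad/s each second, more than the stated 0.12. I had planned to brake at about 40°/s on the second pass of the band. It barely coasted that far, so I braked at roughly 9–10°/s (about 0.16 rad/s, estimated by extrapolation).

**Braking:** The press peaked at 27 N, above the suggested 3 to 6 N, and then held at 7 N.

**Last checks:**
- **Wheel:** It is at rest; two readings 0.6 s apart agree to 0.1°.
- **Pointer:** It lies inside the band, about 11° from the middle in the top view. The scene view gives 7° to 13° depending on the mark used.
- **Bystanders:** By eye, they show no displacement in the last top picture; I did not measure them.
- **Hand:** It is clear, with only sensor noise on the force reading.

An early circle fit of the wheel came out wrong (radius 0.176 m), and a second came out at 0.118 m; I took the centre from the stud and band instead.

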